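# Stack the keyed pick bins on the packing bench

## Task

Build up the stack of blue bins: set the taller loose bin on the bin that is screwed to the bench, then the shallow tray on top of that, each with its low front on the same side as the bin below and every lug dropped fully home in its notch. Lower each piece into place rather than dropping it, and leave the other things on the bench where they are.

Things in the scene. Friction and masses are not known exactly. Their poses are not given: they have to be found in the camera images.
- bottom_bin: Blue open bin, 100 (x) by 60 (y) mm, screwed to a grey foot plate (130 x 56 x 6 mm); cannot move. Origin: centre of the plate's underside, on the bench. +x from the low front wall (40 mm high) to the back wall, +y to the left seen from the front, +z up. Side and back rim at z = 72 mm. With the middle bin fully home, its origin is at x = 0, y = 0, z = +63 mm in this frame.
- bottom_rim (a point): Centre of the bottom bin's rim plane (z = 72 mm, axes as the bin). Walls 5 mm thick; notches cut through them, 11 mm deep from the rim: left wall centre x = -32, 20 mm long; right wall centre x = -24, 32 mm long; back wall centre y = -9, 20 mm long. They match the middle bin's lugs (2 mm play at each end), not the tray's.
- middle_bin: Taller loose blue bin, 100 (x) by 60 (y) mm, 64 mm high in all, about 0.16 kg. Stands on three lugs 9 mm high. Origin: centre of length and width, at the lugs' lower ends (on the bench). +x from low front wall (38 mm) to back wall, +y left, +z up. Flat side walls, outer faces 60 mm apart (grip across them), z = 9 to 64 mm. With the tray fully home, its origin is at 0, 0, +55 mm in this frame.
- middle_rim (a point): Centre of the middle bin's rim plane (z = 64 mm in its frame, axes as the bin). Notches cut through the 5 mm walls, 11 mm deep from the rim: left wall centre x = -24, 32 mm long; right wall centre x = -32, 20 mm long; back wall centre y = +9, 20 mm long. They match the tray's lugs (2 mm play at each end).
- middle_front (a point): Foot of the middle bin's low front wall: x = -50, y = 0, z = 9 mm in its frame (floor's underside). Its lugs, 5 mm thick, in line with the walls, 9 mm down from the floor: left side centre x = -32, 16 mm long; right side centre x = -24, 28 mm long; back centre y = -9, 16 mm long.
- top_tray: Shallow loose blue bin without notches, 100 (x) by 60 (y) mm, 44 mm high in all, about 0.11 kg. Stands on three lugs 9 mm high. Origin: centre of length and width, at the lugs' lower ends (on the bench). +x from low front wall (32 mm) to back wall, +y left, +z up. Flat side walls, outer faces 60 mm apart (grip across them), z = 9 to 44 mm.
- tray_front (a point): Foot of the tray's low front wall: x = -50, y = 0, z = 9 mm in its frame (floor's underside). Its lugs, 5 mm thick, in line with the walls, 9 mm down from the floor: left side centre x = -24, 28 mm long; right side centre x = -32, 16 mm long; back centre y = +9, 16 mm long.
- tape_roll: Bystander, to be left where it is: cardboard-coloured parcel tape roll lying flat, 80 mm across, 24 mm high. Origin: centre of its underside.
- marker: Bystander, to be left where it is: black marker pen lying on the bench, about 130 mm long, 14 mm thick. Origin: its middle.
- carton: Bystander, to be left where it is: small brown carton, 90 x 70 x 50 mm high. Origin: centre of its underside.
- card_stack: Bystander, to be left where it is: low stack of white cards, 90 x 55 x 12 mm high. Origin: centre of its underside.
- stapler: Bystander, to be left where it is: black and grey stapler, 130 mm long, 34 mm wide, about 50 mm high. Origin: centre of its underside.
There are look-alikes about, which are no part of the job. Leave any green look-alike of the bottom_bin alone.

How it is judged:
By the outcome, as a careful person would: the job done as asked, in the order asked, and still so for the second after the job is handed in, with the robot touching nothing.
It also fails if it takes over 69 s, if anything falls off the work surface, if the arm or the gripper's body presses on something with over 40 N, if the wrist force passes 120 N, or if a joint passes its speed limit or range.

## Robot

A 7-joint arm with a two-finger parallel gripper is mounted at the origin on the work surface. World frame = base frame: x ahead of the robot, y to its left, z up, the work surface at z = 0. Lengths are in m, angles in degrees, forces in N, time in s.
With the tool pointing down it reaches from about 0.4 to 0.85 m from the base axis. Payload 10.4 kg.
Tool frame: the origin (TCP) lies on the centre line of the jaws, within the pads' length; the fingertips stand 22 mm ahead of it and the grasp point (between the pads) lies 3 mm ahead of it (bot.tip_extent is the distance from the TCP to the fingertips, in m); z points along the fingers, x is the direction in which the jaws open and shut, and the axes are right-handed (so a half turn about z gives the same grasp; the last joint's range is limited). The gripper opens to 85 mm and grips with 20 to 120 N. Pads are 22 mm wide; open, the fingers measure 114 mm over their backs; the gripper's body (76 mm by 85 mm) begins 54 mm behind the grasp point. The pads swing forward as they close: fully open they stand 13 mm farther back than shut.
Start: joints at [-67.3, 19.034, -3.707, 83.658, 1.238, 77.344, -5.071], TCP at [0.254, 0.571, 0.253] pointing down, gripper open.
Joint ranges: [-148.97, 148.97], [-28.65, 121.19], [-84.17, 76.75], [9.2, 138.47], [-72.65, 252.65], [3.7, 117.97], [-149.18, 149.18]. Speed limits (degrees/s): [127.2, 127.2, 159.86, 159.86, 180, 180, 180].

## Interface

Orientations are given as a 3x3 rotation matrix whose columns are the frame's x, y, z axes.
In Python, from rig import bot gives the robot as it stands. The module is installed in compiled form; this text tells all that it offers.
- The arm moves only by the tool drive_tool, never from a script. Its argument "increments" is a list of rows, each a list of 4 numbers: the shift along the tool's x, y, z in mm, then the turn about the tool's z in degrees. A call has 1 to 10 rows; each row shifts and turns the commanded pose from where the row before left it, along the tool's axes as they then stand; what a row does not reach is not made up. A row lasts 1/8 s, in which the tool goes at most 62.5 mm and 10.7 degrees, less where a joint would pass 70% of its speed; a pose out of reach is approached as far as the arm can. A call is refused whole if a number of a shift passes 62.5 or a number of a turn 10.7, either way. A call with a gripper value outside its range is refused whole. "grip" is the closure, from -1 (fully open) to 1 (shut), set as the call begins (left out, the last holds). The fingers move at their own pace and stop on an object; "newtons" is the grip in N (left out, the last holds). Time passes only in rows, so rows that do not move let the fingers close. It gives the time, the measured TCP pose, the force and the opening at its end, in the units of the state.
- bot.get_obs(): the state, without advancing time (a new reading comes with each control period).
- bot.get_image(name): name is "side" or "top"; returns a dict with "frame" (480x640x3 uint8, blue, green, red), "fov_y" (degrees; the focal length in pixels is half the picture's height over the tangent of half this angle, whatever the lens; pixels are square), "cx", "cy" (the principal point, pixels), "distortion" ([k1, k2, p1, p2, k3] as OpenCV has them; the pictures are not rectified), "pose" (4x4, takes a point from camera to world coordinates). Camera axes: x right, y down, z forward; pixel columns grow to the right and rows downward; lengths in m; the calibration is good to about 2 mm. A picture is of the moment at which its call begins. There is no depth.
- bot.job_done(): hands the job in, once; it reports no verdict.
The state is a dict: "time_s": time; "qpos": joint angles; "qd": joint speeds; "joint_torque": joint torques, N m; "ee_pos": TCP position; "eef_rot": TCP orientation; "force": force on the tool from outside, world axes, zero at the start; "wrist_torque": the same for the moment, N m; "opening": finger opening in m.
Only numpy, scipy, OpenCV 4.12 (cv2) and the standard library are available. Lean on these libraries where they do the work, as an engineer would, in place of code of your own. Each camera call takes 0.05 s, during which the arm holds its last target. There are 200 camera calls.

## Working session

There is one attempt and no reset: what is moved stays moved. The work goes in short steps, Python scripts to look and compute and a tool call to move; the robot and the scene stay as the last step left them, time stands still between calls to the robot, and variables do not carry over. Pictures are saved under pics/ and viewed, about 8 in all and at most 12, crops included, and the job is handed in when it is done.

Besides the shell and the picture viewer there is one more tool, called after "Request:" by a JSON object that holds its "method" and its "body". drive_tool: Moves the arm, as the interface text tells. Its arguments: {"type":"object","properties":{"increments":{"type":"array","items":{"type":"array","items":{"type":"number"}}},"grip":{"type":"number"},"newtons":{"type":"number"}},"required":["increments"]}

```bash
mkdir -p pics && cat > h.py <<'E'
import numpy as np, cv2
from rig import bot
def snap(n,f=None):
    im=bot.get_image(n)
    if f: cv2.imwrite('pics/'+f,im['frame'])
    return im
def K(im):
    f=240/np.tan(np.radians(im['fov_y']/2)); return np.array([[f,0,im['cx']],[0,f,im['cy']],[0,0,1.]])
def ray(im,uv):
    p=cv2.undistortPoints(np.float64(uv).reshape(-1,1,2),K(im),np.float64(im['distortion'])).reshape(-1,2)
    T=np.array(im['pose']); d=np.c_[p,np.ones(len(p))]@T[:3,:3].T
    return T[:3,3],d
def plane(im,uv,z):
    o,d=ray(im,uv); return o+d*((z-o[2])/d[:,2])[:,None]
def proj(im,P):
    T=np.linalg.inv(np.array(im['pose'])); r=cv2.Rodrigues(T[:3,:3])[0]
    return cv2.projectPoints(np.float64(P).reshape(-1,1,3),r,T[:3,3],K(im),np.float64(im['distortion']))[0].reshape(-1,2)
E
python3 - <<'E'
from h import *
for n in('top','side'):
    im=snap(n,n+'0.png'); print(n,im['fov_y'],im['cx'],im['cy'],im['distortion'],np.round(im['pose'],3).tolist())
o=bot.get_obs();print(o['time_s'],o['ee_pos'],o['eef_rot'],o['opening'],o['force'],bot.tip_extent)
E
```

```text
top 50.78613199261692 315.31016980499834 235.97542716758636 [0.03966557 0.         0.         0.         0.        ] [[-0.021, -0.991, 0.134, 0.352], [-1.0, 0.021, -0.0, -0.088], [-0.003, -0.134, -0.991, 1.441], [0.0, 0.0, 0.0, 1.0]]
side 45.26310767509062 318.8164813115639 237.17366607306357 [-0.15544833  0.          0.          0.          0.        ] [[-0.997, -0.062, 0.052, 0.481], [-0.08, 0.664, -0.743, 1.057], [0.012, -0.745, -0.667, 1.097], [0.0, 0.0, 0.0, 1.0]]
0.1 [0.25403551 0.57070295 0.25262165] [[ 4.06642250e-01  9.13587362e-01 -4.60657197e-04]
 [ 9.13586624e-01 -4.06642507e-01 -1.16242601e-03]
 [-1.24930051e-03  5.18412723e-05 -9.99999218e-01]] 0.08550155946758838 [-0.00792909  0.73566378  0.73434523] 0.022
```

View pics/top0.png

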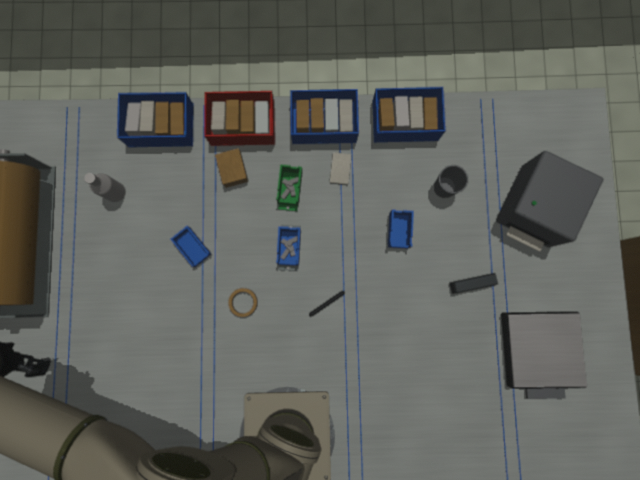

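View pics/side0.png

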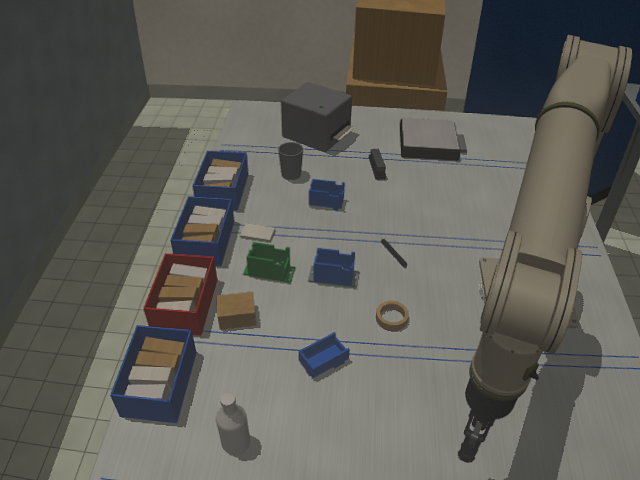

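The top view shows the bottom bin at about (289,247), the middle bin at (400,230) and the tray at (190,247). The green look-alike is at (289,187). Next I'll zoom in on the blue bins.

```bash
python3 - <<'E'
from h import *
t=cv2.imread('pics/top0.png');s=cv2.imread('pics/side0.png')
def c(i,x,y,w=33,W=264):
    return cv2.resize(cv2.convertScaleAbs(i[y-w:y+w,x-w:x+w],alpha=1.5),(W,W),interpolation=cv2.INTER_CUBIC)
cv2.imwrite('pics/z0.png',np.vstack([np.hstack([c(t,289,247),c(t,400,230),c(t,190,247)]),np.hstack([c(s,334,266),c(s,326,193),c(s,324,354)])]))
E
```

```text
(no output)
```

View pics/z0.png

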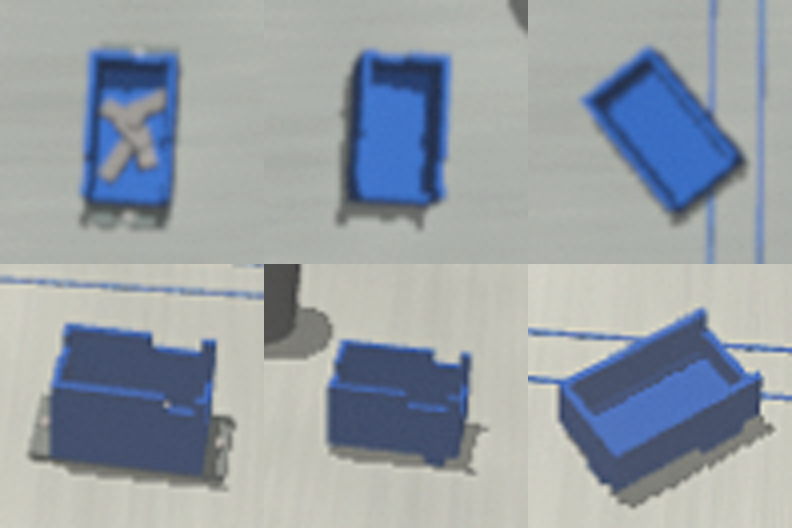

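The bottom bin and middle bin both have their low fronts towards the robot. The tray's front faces (−x,−y), so its yaw is about +38°. I'll measure the outlines now, casting each silhouette edge onto the height that produces it.

```bash
cat >> h.py <<'E'
def contour(im,c,r=34,S=8,th=30):
    x,y=c; f=im['frame'][y-r:y+r,x-r:x+r].astype(np.float32); d=f[...,0]-f[...,2]
    d=cv2.resize(d,None,fx=S,fy=S,interpolation=cv2.INTER_CUBIC)
    m=cv2.morphologyEx((d>th).astype(np.uint8),cv2.MORPH_OPEN,np.ones((25,25)))
    cs=cv2.findContours(m,cv2.RETR_EXTERNAL,cv2.CHAIN_APPROX_NONE)[0]
    k=max(cs,key=cv2.contourArea).reshape(-1,2)
    return (k+.5)/S-.5+[x-r,y-r]
def fit(im,c,zr,zf,yaw0=0,th=30,L=.1,W=.06,zfront=None):
    """outline -> centre, yaw(deg), measured L,W; yaw0 approx heading of bin +x"""
    k=contour(im,c,th=th); cam=np.array(im['pose'])[:3,3]
    P={z:plane(im,k,z)[:,:2] for z in (zr,zf)}
    ctr=P[zr].mean(0); yaw=np.radians(yaw0)
    for it in range(8):
        lines={}
        for s,(n,h,l) in {'B':(0,L/2,W/2),'F':(np.pi,L/2,W/2),'L':(np.pi/2,W/2,L/2),'R':(-np.pi/2,W/2,L/2)}.items():
            nv=np.array([np.cos(yaw+n),np.sin(yaw+n)]); t=np.array([-nv[1],nv[0]])
            z=zf if (cam[:2]-ctr-nv*h)@nv>0 else zr
            q=P[z]-ctr; a=q@nv; b=q@t
            g=(abs(a-h)<(.02 if it<3 else .006))&(abs(b)<l-.009)
            if s=='F' and z==zr: pass
            vx,vy,px,py=cv2.fitLine(np.float32(P[z][g]-ctr)*1000,cv2.DIST_HUBER,0,.01,.001).ravel()
            if vx*t[0]+vy*t[1]<0: vx,vy=-vx,-vy
            lines[s]=(np.array([px,py])/1000@nv,np.degrees(np.arctan2(vx*-0+ (t[0]*vy-t[1]*vx),vx*t[0]+vy*t[1])),z,g.sum())
        ctr=ctr+np.array([np.cos(yaw),np.sin(yaw)])*(lines['B'][0]-lines['F'][0])/2+np.array([-np.sin(yaw),np.cos(yaw)])*(lines['L'][0]-lines['R'][0])/2
        yaw+=np.radians((lines['L'][1]+lines['R'][1])/2)
    return ctr,np.degrees(yaw),lines['B'][0]+lines['F'][0],lines['L'][0]+lines['R'][0],{s:(round(v[1],1),v[2],int(v[3])) for s,v in lines.items()}
def frame(p,yaw,z=0):
    c,s=np.cos(np.radians(yaw)),np.sin(np.radians(yaw)); return lambda P:np.float64(P)/1000@np.array([[c,s,0],[-s,c,0],[0,0,1]])+[p[0],p[1],z]
E
python3 - <<'E'
from h import *
im=snap('top'); sd=snap('side')
B={}
for n,c,zr,zf,y in(('bot',(289,247),.072,.006,0),('mid',(400,230),.064,.009,0),('tray',(190,247),.044,.009,38)):
  for th in(30,50):
    r=fit(im,c,zr,zf,y,th); print(n,th,np.round(r[0],4),np.round(r[1:4],4),r[4]); B.setdefault(n,(r[0],r[1],zr*1000,zf*1000))
out=[]
for im_,cs in((im,[(289,247),(400,230),(190,247)]),(sd,[(334,266),(326,193),(324,354)])):
  row=[]
  for (n,(p,y,zr,zf)),(cx,cy) in zip(B.items(),cs):
    F=frame(p,y); w=33
    z=cv2.resize(cv2.convertScaleAbs(im_['frame'][cy-w:cy+w,cx-w:cx+w],alpha=1.5),(264,264),interpolation=cv2.INTER_CUBIC)
    P=[(a,b,h) for h in(zr,zf) for a,b in((50,30),(50,-30),(-50,-30),(-50,30))]
    q=((proj(im_,F(P))-[cx-w,cy-w]+.5)*4-.5).round().astype(int)
    for i,p_ in enumerate(q): cv2.circle(z,tuple(map(int,p_)),2,(0,255,255) if i<4 else (0,0,255),-1)
    row.append(z)
  out.append(np.hstack(row))
cv2.imwrite('pics/z1.png',np.vstack(out))
E
```

```text
Traceback (most recent call last):
  File "h.py", line 38, in fit
    vx,vy,px,py=cv2.fitLine(np.float32(P[z][g]-ctr)*1000,cv2.DIST_HUBER,0,.01,.001).ravel()
                ~~~~~~~~~~~^^^^^^^^^^^^^^^^^^^^^^^^^^^^^^^^^^^^^^^^^^^^^^^^^^^^^^^^
cv2.error: OpenCV(4.12.0) /io/opencv/modules/imgproc/src/linefit.cpp:50: error: (-215:Assertion failed) count > 0 in function 'fitLine2D_wods'
```

```bash
python3 - <<'E'
from h import *
im=snap('top')
k=contour(im,(289,247));print(len(k),k.min(0),k.max(0))
P=plane(im,k,.072);print(P.min(0),P.max(0),P.mean(0))
f=im['frame'].astype(int);d=f[...,0]-f[...,2]
print(d[222:272:3,285].tolist(), d[247,270:306].tolist())
E
```

```text
949 [275.9375 241.0625] [299.3125 264.8125]
[ 0.45871748 -0.04395547  0.072     ] [0.52352088 0.02038937 0.072     ] [ 0.49058384 -0.01217809  0.072     ]
[-2, 7, 66, 34, 45, 89, 16, -3, 24, 48, -3, -4, 49, 93, 51, 2, 1] [0, -1, 0, -1, -2, 0, 17, 60, 76, 51, 60, 87, 93, 93, 86, 58, 22, 0, -6, -5, -5, -5, 2, 32, 77, 92, 84, 78, 72, 32, 6, 0, -1, -2, -1, -1]
```

```bash
python3 - <<'E'
s=open('h.py').read()
s=s.replace("""    m=cv2.morphologyEx((d>th).astype(np.uint8),cv2.MORPH_OPEN,np.ones((25,25)))
""","""    cs=cv2.findContours((d>th).astype(np.uint8),cv2.RETR_EXTERNAL,cv2.CHAIN_APPROX_NONE)[0]
    m=np.zeros(d.shape,np.uint8); cv2.drawContours(m,[max(cs,key=cv2.contourArea)],-1,1,-1)
    m=cv2.morphologyEx(m,cv2.MORPH_OPEN,np.ones((33,33)))
""")
open('h.py','w').write(s)
E
cat > ov.py <<'E'
from h import *
def overlay(im,sd,B,cs,f,w=33):
  out=[]
  for im_,c in((im,cs[0]),(sd,cs[1])):
    row=[]
    for (p,y,zr,zf),(cx,cy) in zip(B,c):
      F=frame(p,y)
      z=cv2.resize(cv2.convertScaleAbs(im_['frame'][cy-w:cy+w,cx-w:cx+w],alpha=1.5),(264,264),interpolation=cv2.INTER_CUBIC)
      P=[(a,b,h) for h in(zr,zf) for a,b in((50,30),(50,-30),(-50,-30),(-50,30))]
      q=((proj(im_,F(P))-[cx-w,cy-w]+.5)*132/w-.5).round().astype(int)
      for i,p_ in enumerate(q): cv2.circle(z,tuple(map(int,p_)),2,(0,255,255) if i<4 else (0,0,255),-1)
      row.append(z)
    out.append(np.hstack(row))
  cv2.imwrite('pics/'+f,np.vstack(out))
E
python3 - <<'E'
from ov import *
im=snap('top'); sd=snap('side')
B={}
for n,c,zr,zf,y in(('bot',(289,247),.072,.006,0),('mid',(400,230),.064,.009,0),('tray',(190,247),.044,.009,38)):
  for th in(30,45):
    r=fit(im,c,zr,zf,y,th); print(n,th,np.round(r[0],4),np.round(r[1:4],4),r[4]); B.setdefault(n,(r[0],r[1],zr*1000,zf*1000))
overlay(im,sd,list(B.values()),[[(289,247),(400,230),(190,247)],[(334,266),(326,193),(324,354)]],'z1.png')
E
```

```text
bot 30 [ 0.5147 -0.0117] [-3.536   0.0996  0.0588] {'B': (np.float64(-2.6), 0.072, 122), 'F': (np.float64(-0.5), 0.006, 118), 'L': (np.float64(0.5), 0.072, 239), 'R': (np.float64(-0.5), 0.006, 228)}
bot 45 [ 0.5147 -0.0116] [-3.7195  0.0975  0.0569] {'B': (np.float64(-2.8), 0.072, 123), 'F': (np.float64(-0.5), 0.006, 118), 'L': (np.float64(0.4), 0.072, 242), 'R': (np.float64(-0.4), 0.006, 228)}
mid 30 [ 0.5563 -0.3276] [-6.2872  0.0977  0.0564] {'B': (np.float64(5.2), 0.064, 122), 'F': (np.float64(1.7), 0.009, 118), 'L': (np.float64(0.4), 0.009, 227), 'R': (np.float64(-0.4), 0.064, 235)}Traceback (most recent call last):
  File "<stdin>", line 6, in <module>
  File "h.py", line 40, in fit
    vx,vy,px,py=cv2.fitLine(np.float32(P[z][g]-ctr)*1000,cv2.DIST_HUBER,0,.01,.001).ravel()
                ~~~~~~~~~~~^^^^^^^^^^^^^^^^^^^^^^^^^^^^^^^^^^^^^^^^^^^^^^^^^^^^^^^^
cv2.error: OpenCV(4.12.0) /io/opencv/modules/imgproc/src/linefit.cpp:50: error: (-215:Assertion failed) count > 0 in function 'fitLine2D_wods'
```

```bash
sed -i "s|d=f\[...,0\]-f\[...,2\]$|d=(f[...,0]-f[...,2])/(f.max(2)+8)*100|" h.py && python3 - <<'E'
from ov import *
im=snap('top'); sd=snap('side')
print(im['frame'][231,383:418].tolist())
B={}
for n,c,zr,zf,y in(('bot',(289,247),.072,.006,-3),('mid',(400,230),.064,.009,-6),('tray',(190,247),.044,.009,38)):
  for th in(20,30):
    r=fit(im,c,zr,zf,y,th); print(n,th,np.round(r[0],4),np.round(r[1:4],4),[(s,float(v[0]),v[1]) for s,v in r[4].items()]); B.setdefault(n,(r[0],r[1],zr*1000,zf*1000))
overlay(im,sd,list(B.values()),[[(289,247),(400,230),(190,247)],[(334,266),(326,193),(324,354)]],'z1.png')
E
```

```text
[[114, 118, 115], [114, 118, 115], [113, 117, 115], [103, 107, 104], [76, 77, 73], [60, 51, 45], [60, 39, 30], [80, 46, 29], [110, 64, 36], [128, 74, 42], [135, 78, 44], [136, 78, 43], [135, 79, 44], [135, 78, 43], [134, 77, 43], [134, 78, 43], [134, 78, 41], [134, 77, 43], [135, 78, 43], [135, 79, 43], [135, 77, 44], [134, 77, 42], [126, 72, 42], [93, 54, 33], [70, 41, 25], [56, 34, 25], [53, 33, 25], [71, 43, 27], [111, 64, 37], [127, 87, 67], [120, 114, 108], [115, 120, 117], [114, 118, 116], [115, 119, 116], [114, 118, 115]]
bot 20 [ 0.5143 -0.0118] [-3.6069  0.1014  0.0595] [('B', -3.1, 0.072), ('F', 0.1, 0.006), ('L', 0.3, 0.072), ('R', -0.3, 0.006)]
bot 30 [ 0.5142 -0.0118] [-3.6559  0.0996  0.0579] [('B', -3.1, 0.072), ('F', 0.2, 0.006), ('L', 0.4, 0.072), ('R', -0.4, 0.006)]
mid 20 [ 0.5558 -0.3261] [-6.2005  0.0995  0.0598] [('B', 5.1, 0.064), ('F', 2.3, 0.009), ('L', 0.3, 0.009), ('R', -0.4, 0.064)]
mid 30 [ 0.5557 -0.3262] [-6.0622  0.0978  0.0579] [('B', 5.2, 0.064), ('F', 1.6, 0.009), ('L', 0.3, 0.009), ('R', -0.3, 0.064)]
tray 20 [0.5211 0.2638] [38.5555  0.1005  0.0608] [('B', -0.4, 0.044), ('F', 1.0, 0.009), ('L', -0.4, 0.044), ('R', 0.4, 0.009)]
tray 30 [0.5211 0.2638] [38.5189  0.0985  0.0592] [('B', -0.3, 0.044), ('F', -0.2, 0.009), ('L', -0.4, 0.044), ('R', 0.4, 0.009)]
```

View pics/z1.png

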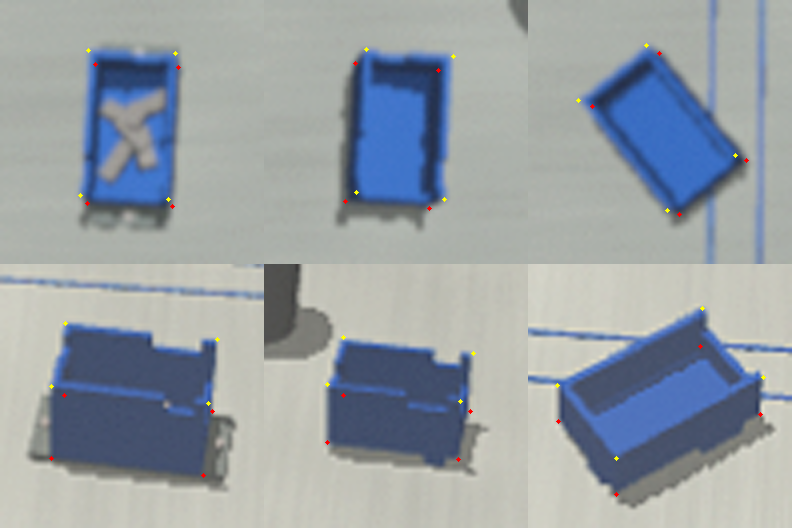

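The fits agree with both views: sizes come out within about 1 mm, and the projected corners land on the bins. Poses are bottom (0.5143,−0.0118) yaw −3.6°, middle (0.5558,−0.3262) yaw −6.1°, and tray (0.5211,0.2638) yaw 38.5°. Now I'll plan the approach.

```bash
cat > go.py <<'E'
import sys
from h import *
def st():
    o=bot.get_obs();R=np.array(o['eef_rot']);p=np.array(o['ee_pos']);h=np.degrees(np.arctan2(R[1,0],R[0,0]));return o,R,p,h
def go(*wps,head):
    "turn first, then shifts (mm) in the turned tool axes"
    o,R,p,h=st(); t=(h-head+90)%180-90
    a=np.radians(h-t); X=np.array([np.cos(a),np.sin(a),0]);Y=np.array([np.sin(a),-np.cos(a),0]);Z=np.array([0,0,-1])
    print('t',round(o['time_s'],2),'p',p.round(4),'head',round(h,2),'q7',round(o['qpos'][6]),'F',np.round(o['force'],1),'open',round(o['opening'],4),'tilt',np.round(R[:2,2],4)); print('turn',round(t,2))
    for w in wps:
        d=(np.array(w)-p)*1000; print('shift',np.round([d@X,d@Y,d@Z],1),'n62',round(np.linalg.norm(d)/62.5,1)); p=np.array(w)
E
python3 -c "
from go import *
go((.52,.2,.25),(.5558,-.3262,.2),(.5558,-.3262,.038),head=90-6.1)"
```

```text
t 0.45 p [0.2541 0.571  0.2532] head 66.0 q7 -5 F [-0.9  0.5 -1. ] open 0.0855 tilt [-0.0001 -0.0001]
turn -17.9
shift [-340.6  303.8    3.2] n62 7.3
shift [-519.4   91.5   50. ] n62 8.5
shift [  0.   0. 162.] n62 2.6
```

Request:
{"method": "drive_tool", "body": {"increments": [[0,0,0,-9],[0,0,0,-8.9],[-42,38,0,0],[-42,38,0,0],[-42,38,0,0],[-42,38,0,0],[-42,38,0,0],[-42,38,0,0],[-42,38,0,0],[-46,38,3,0]], "grip": -1, "newtons": 60}}

```text
time_s: 1.7
ee_pos: [0.5213, 0.1994, 0.2507]
eef_rot: [[0.106, 0.994, 0.001], [0.994, -0.106, 0.001], [0.001, 0.001, -1.0]]
force: [1.8, 1.1, -0.6]
opening: 0.0854
```

Request:
{"method": "drive_tool", "body": {"increments": [[-52,9,5,0],[-52,9,5,0],[-52,9,5,0],[-52,9,5,0],[-52,9,5,0],[-52,9,5,0],[-52,9,5,0],[-52,9,5,0],[-52,9,5,0],[-51,10,5,0]]}}

```text
time_s: 2.95
ee_pos: [0.5558, -0.3266, 0.2003]
eef_rot: [[0.106, 0.994, 0.001], [0.994, -0.106, 0.0], [0.0, 0.001, -1.0]]
force: [0.6, 0.4, 0.7]
opening: 0.0852
```

```bash
python3 -c "
from go import *
go((.5558,-.3262,.1),(.5558,-.3262,.038),head=90-6.1)"
```

```text
t 2.95 p [ 0.5558 -0.3266  0.2003] head 83.93 q7 119 F [0.6 0.4 0.7] open 0.0852 tilt [0.0006 0.0001]
turn 0.03
shift [ 4.000e-01 -1.000e-01  1.003e+02] n62 1.6
shift [ 0.  0. 62.] n62 1.0
```

Request:
{"method": "drive_tool", "body": {"increments": [[0,0,40,0],[0,0,40,0],[0,0,30,0],[0,0,25,0],[0,0,18,0],[0,0,9,0],[0,0,0,0]]}}

```text
time_s: 3.82
ee_pos: [0.5557, -0.325, 0.0382]
eef_rot: [[0.106, 0.994, -0.0], [0.994, -0.106, 0.0], [0.0, -0.0, -1.0]]
force: [-0.4, -0.9, -0.2]
opening: 0.0852
```

Request:
{"method": "drive_tool", "body": {"increments": [[0,0,0,0],[0,0,0,0],[0,0,0,0],[0,0,0,0],[0,0,0,0],[0,0,0,0],[0,0,0,0],[0,0,0,0]], "grip": 1, "newtons": 60}}

```text
time_s: 4.82
ee_pos: [0.5565, -0.3255, 0.0395]
eef_rot: [[0.106, 0.994, 0.002], [0.994, -0.106, -0.001], [-0.0, 0.002, -1.0]]
force: [-0.9, 0.9, 6.3]
opening: 0.0595
```

Request:
{"method": "drive_tool", "body": {"increments": [[0,0,-5,0],[0,0,-15,0],[0,0,-30,0],[0,0,-30,0],[0,0,-22,0],[0,0,0,0]]}}

```text
time_s: 5.58
ee_pos: [0.5566, -0.3257, 0.1427]
eef_rot: [[0.106, 0.994, 0.004], [0.994, -0.106, -0.001], [-0.001, 0.004, -1.0]]
force: [0.7, -0.4, -1.6]
opening: 0.0594
```

```bash
python3 -c "
from go import *
go((.5143,-.0118,.141),head=90-3.6)"
```

```text
t 5.58 p [ 0.5566 -0.3257  0.1427] head 83.9 q7 120 F [ 0.7 -0.4 -1.6] open 0.0594 tilt [ 0.0036 -0.0014]
turn -2.5
shift [310.6 -61.9   1.7] n62 5.1
```

Request:
{"method": "drive_tool", "body": {"increments": [[0,0,0,-2.5],[20,-4,0,0],[38,-8,0,0],[45,-9,0,0],[50,-9,0,0],[50,-10,0,0],[45,-9,0,0],[38,-8,0,0],[24,-5,0,0],[0,0,0,0]]}}

```text
time_s: 6.82
ee_pos: [0.5122, -0.0085, 0.1397]
eef_rot: [[0.059, 0.998, -0.001], [0.998, -0.059, 0.001], [0.001, -0.001, -1.0]]
force: [0.1, -0.1, -1.9]
opening: 0.0598
```

```bash
python3 - <<'E'
from go import *
from ov import overlay
im=snap('top'); sd=snap('side')
go((.5143,-.0118,.141),head=90-3.6)
o,R,p,h=st()
z0=(p[2]-.038)*1000; b=(np.array([.5143,-.0118]),-3.6,72,6)
m=(p[:2],h-90,64+z0,9+z0)
ct=lambda i,q:tuple(int(v) for v in proj(i,[[p[0],p[1],q]])[0])
overlay(im,sd,[b,m],[[(289,247),ct(im,.12)],[(334,266),ct(sd,.10)]],'z2.png')
E
```

```text
t 6.92 p [ 0.5127 -0.0115  0.1399] head 86.43 q7 86 F [ 0.4 -1.1 -1.7] open 0.0596 tilt [-0.0006 -0.    ]
turn 0.03
shift [-0.2  1.7 -1.1] n62 0.0
```

View pics/z2.png

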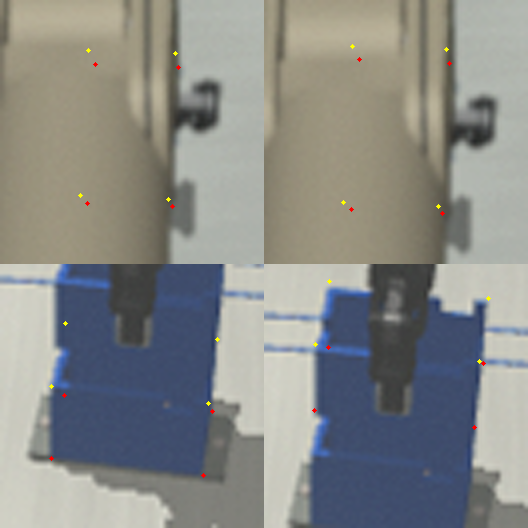

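The side view shows the held bin above the bottom bin and well aligned along x; the arm blocks the top view. I'll measure the relative x by casting the side silhouettes onto the left-wall plane.

```bash
cat > sil.py <<'E'
from go import *
def sil(sd,ctr,yaw,rows,th=20,half=60,u0=334):
    "x (mm, bin frame) and z of left/right silhouette per row, on the left outer wall plane y=+30"
    a=np.radians(yaw);X=np.array([np.cos(a),np.sin(a),0]);Y=np.array([-np.sin(a),np.cos(a),0]);c=np.array([*ctr,0])
    f=sd['frame'].astype(np.float32); out=[]
    for v in rows:
        g=f[v-1:v+2,u0-half:u0+half].mean(0); d=(g[:,0]-g[:,2])/(g.max(1)+8)*100
        on=np.where(d>th)[0]
        # run around the centre
        l=half-25
        while d[l-1]>th: l-=1
        r=half+25-1
        if d[l]<=th: continue
        while r>0 and d[r]<=th: r-=1
        ul=u0-half+l-1+(th-d[l-1])/(d[l]-d[l-1]); ur=u0-half+r+(d[r]-th)/(d[r]-d[r+1])
        o,dd=ray(sd,[(ul,v),(ur,v)]); q=[]
        for k in dd:
            s=(.03-(o-c)@Y)/(k@Y); P=o+k*s-c; q+= [P@X*1000,P[2]*1000]
        out.append(q)
    return np.array(out)
E
python3 - <<'E'
from sil import *
sd=snap('side'); print(np.round(sil(sd,(.5143,-.0118),-3.6,range(236,316,4)),1))
o,R,p,h=st();print(p,h)
E
```

```text
[]
[ 0.51284278 -0.01212432  0.14001894] 86.36612930308712
```

```bash
sed -i 's/l=half-25/l=half-12/' sil.py && python3 - <<'E'
from sil import *
sd=snap('side'); print(np.round(sil(sd,(.5143,-.0118),-3.6,range(236,320,3)),1).tolist())
E
```

```text
[[48.8, 164.6, -53.1, 178.7], [47.6, 155.0, -53.1, 169.0], [47.3, 145.1, -52.4, 159.2], [47.3, 135.1, -52.6, 149.3], [47.8, 124.9, -51.5, 139.2], [47.8, 114.7, -51.7, 129.1], [44.5, 104.9, -52.0, 119.0], [47.5, 94.0, -52.3, 108.8], [49.2, 83.3, -51.5, 98.3], [50.3, 72.5, -51.8, 87.9], [50.2, 61.8, -52.0, 77.3], [50.4, 50.9, -52.1, 66.7], [50.1, 40.1, -51.3, 55.8], [50.4, 29.0, -50.9, 44.8], [50.3, 17.8, -50.4, 33.7], [44.5, 7.5, -49.8, 22.5]]
```

The held bin sits about 1.8 mm too far towards the front (x centre −2.4 against −0.5), which agrees with the TCP reading. I'll correct that and lower it.

Request:
{"method": "drive_tool", "body": {"increments": [[0,1.8,0,0],[0,0,8,0],[0,0,8,0],[0,0,6,0],[0,0,4,0],[0,0,0,0],[0,0,0,0]]}}

```text
time_s: 7.9
ee_pos: [0.5152, -0.0119, 0.1145]
eef_rot: [[0.063, 0.998, 0.0], [0.998, -0.063, 0.0], [0.0, 0.0, -1.0]]
force: [0.7, -0.2, -1.3]
opening: 0.0596
```

```bash
python3 - <<'E'
from sil import *
sd=snap('side',); print(np.round(sil(sd,(.5143,-.0118),-3.6,range(239,320,4)),1).tolist())
go((.5143,-.0118,.102),head=90-3.6)
cv2.imwrite('pics/z3.png',cv2.resize(sd['frame'][225:310,280:390],None,fx=6,fy=6,interpolation=cv2.INTER_CUBIC))
E
```

```text
[[46.9, 155.1, -50.5, 168.7], [50.4, 141.3, -50.4, 155.6], [49.8, 128.0, -50.8, 142.4], [50.0, 114.4, -50.9, 129.0], [50.2, 100.6, -52.2, 115.6], [50.1, 86.7, -51.9, 101.8], [50.1, 72.5, -51.7, 87.9], [50.6, 58.1, -52.1, 73.8], [50.2, 43.7, -51.8, 59.4], [50.3, 29.0, -50.9, 44.8], [50.2, 14.1, -50.0, 29.9]]
t 7.95 p [ 0.5153 -0.0119  0.1145] head 86.41 q7 87 F [ 0.4 -0.1 -0.2] open 0.0594 tilt [0.0005 0.0001]
turn 0.01
shift [ 0.  -1.  12.5] n62 0.2
```

View pics/z3.png

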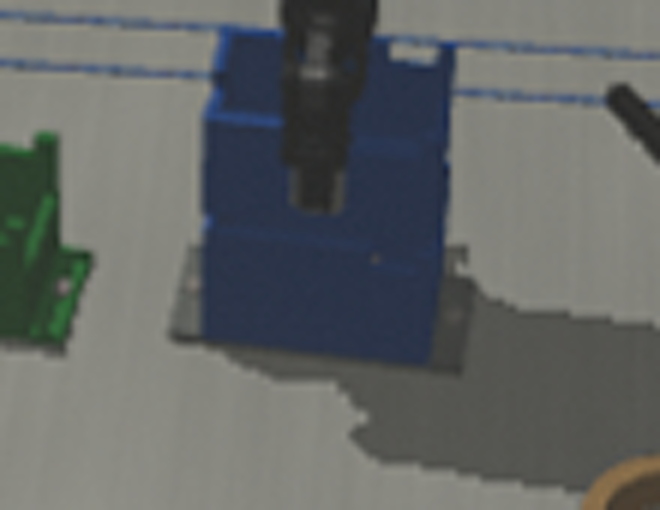

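The edges line up now: back at 50.1 against 50.3, front at about −51 for both. I'll lower slowly and watch the force.

Request:
{"method": "drive_tool", "body": {"increments": [[0,-0.3,2,0],[0,0,2,0],[0,0,2,0],[0,0,1,0],[0,0,0,0]]}}

```text
time_s: 8.57
ee_pos: [0.5148, -0.0123, 0.1072]
eef_rot: [[0.063, 0.998, -0.0], [0.998, -0.063, -0.0], [-0.0, -0.0, -1.0]]
force: [-0.5, -3.4, -2.6]
opening: 0.0598
```

Request:
{"method": "drive_tool", "body": {"increments": [[0,0,1.5,0],[0,0,1.5,0],[0,0,1,0],[0,0,0,0]]}}

```text
time_s: 9.07
ee_pos: [0.5148, -0.0123, 0.1032]
eef_rot: [[0.063, 0.998, 0.0], [0.998, -0.063, -0.0], [-0.0, 0.0, -1.0]]
force: [-0.5, -5.3, 0.0]
opening: 0.0592
```

Request:
{"method": "drive_tool", "body": {"increments": [[-0.7,0,0,0],[0,0,0.7,0],[0,0,0.7,0],[0,0,0.6,0],[0,0,0,0]]}}

```text
time_s: 9.7
ee_pos: [0.5148, -0.0124, 0.1025]
eef_rot: [[0.063, 0.998, 0.0], [0.998, -0.063, 0.001], [0.001, 0.0, -1.0]]
force: [-7.9, -3.4, 15.5]
opening: 0.0592
```

Request:
{"method": "drive_tool", "body": {"increments": [[0,0,-0.8,0],[0,0,0,0],[0,0,0,0]]}}

```text
time_s: 10.07
ee_pos: [0.5148, -0.0124, 0.1025]
eef_rot: [[0.063, 0.998, 0.0], [0.998, -0.063, 0.0], [0.0, 0.0, -1.0]]
force: [-4.0, -2.2, 7.6]
opening: 0.0596
```

Request:
{"method": "drive_tool", "body": {"increments": [[0,0,0,0],[0,0,0,0],[0,0,0,0],[0,0,0,0],[0,0,0,0],[0,0,0,0]], "grip": -1}}

```text
time_s: 10.82
ee_pos: [0.5147, -0.0126, 0.1021]
eef_rot: [[0.063, 0.998, -0.0], [0.998, -0.063, 0.0], [0.0, -0.0, -1.0]]
force: [-0.2, -0.3, -0.1]
opening: 0.0856
```

Request:
{"method": "drive_tool", "body": {"increments": [[0,0,-10,0],[0,0,-30,0],[0,0,-40,0],[0,0,-40,0],[0,0,-30,0],[42,-38,0,0],[50,-30,0,0],[50,0,0,0],[50,0,0,0],[0,0,0,0]]}}

```text
time_s: 12.08
ee_pos: [0.4581, 0.1871, 0.2525]
eef_rot: [[0.057, 0.998, 0.0], [0.998, -0.057, 0.001], [0.001, 0.0, -1.0]]
force: [-0.7, -1.6, -0.2]
opening: 0.0855
```

```bash
python3 - <<'E'
from sil import *
from ov import overlay
im=snap('top');sd=snap('side'); print(np.round(sil(sd,(.5143,-.0118),-3.6,range(239,320,4)),1).tolist())
go((.5211,.2638,.18),(.5211,.2638,.033),head=90+38.5-180)
for z in (.127,):
  c=tuple(int(v) for v in proj(im,[[.5143,-.0118,z]])[0])
  for th in (20,25):
    r=fit(im,c,z,.006,-3.6,th);print(np.round(r[0],4),np.round(r[1:4],4),r[4])
b=(np.array([.5143,-.0118]),-3.6,127,72)
overlay(im,sd,[b],[[c],[tuple(int(v) for v in proj(sd,[[.5143,-.0118,.08]])[0])]],'z4.png')
E
```

```text
[[46.7, 155.1, -36.6, 166.7], [46.8, 141.8, -39.0, 154.0], [49.9, 128.0, -39.2, 140.8], [49.6, 114.4, -39.0, 127.3], [49.6, 100.7, -39.6, 113.8], [49.5, 86.8, -42.5, 100.4], [49.5, 72.6, -42.5, 86.5], [50.5, 58.2, -42.1, 72.3], [50.0, 43.7, -41.7, 57.9], [50.3, 29.0, -44.6, 43.8], [50.2, 14.1, -44.4, 29.1]]
t 12.18 p [0.4589 0.1831 0.2525] head 86.43 q7 60 F [-0.1 -0.9  0.3] open 0.0851 tilt [ 0.0003 -0.0003]
turn -42.07
shift [24.4 98.9 72.5] n62 2.0
shift [  0.   0. 147.] n62 2.4
[ 0.5146 -0.0111] [-3.18    0.1008  0.0597] {'B': (np.float64(3.6), 0.127, 128), 'F': (np.float64(-0.2), 0.006, 118), 'L': (np.float64(0.9), 0.127, 249), 'R': (np.float64(-0.9), 0.006, 228)}
[ 0.5146 -0.0111] [-3.1838  0.0995  0.0587] {'B': (np.float64(4.3), 0.127, 128), 'F': (np.float64(-0.5), 0.006, 118), 'L': (np.float64(1.0), 0.127, 248), 'R': (np.float64(-1.0), 0.006, 228)}
```

View pics/z4.png

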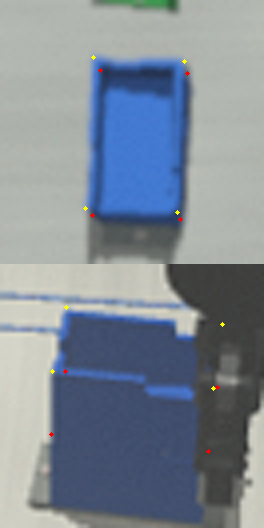

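The middle bin is home: it dropped 63 mm from the bench reading, the seam is closed and the rim corners are where predicted. Next is the tray.

Request:
{"method": "drive_tool", "body": {"increments": [[0,0,0,-10.5],[0,0,0,-10.5],[0,0,0,-10.5],[0,0,0,-10.6],[8,33,10,0],[8,33,22,0],[8.4,33,40,0],[0,0,20,0],[0,0,30,0],[0,0,20,0]]}}

```text
time_s: 13.42
ee_pos: [0.5215, 0.262, 0.1092]
eef_rot: [[-0.621, 0.784, -0.0], [0.784, 0.621, -0.001], [-0.001, -0.001, -1.0]]
force: [0.3, -0.7, 0.1]
opening: 0.0855
```

```bash
python3 -c "
from go import *
go((.5211,.2638,.033),head=90+38.5)"
```

```text
t 13.43 p [0.5215 0.262  0.1092] head 128.38 q7 100 F [ 0.3 -0.7  0.1] open 0.0855 tilt [-0.0004 -0.0012]
turn -0.12
shift [ 1.6  0.8 76.2] n62 1.2
```

Request:
{"method": "drive_tool", "body": {"increments": [[1,0.8,25,-0.1],[0,0,25,0],[0,0,16,0],[0,0,9,0],[0,0,0,0]]}}

```text
time_s: 14.05
ee_pos: [0.5213, 0.265, 0.0351]
eef_rot: [[-0.624, 0.782, -0.0], [0.782, 0.624, -0.0], [-0.0, -0.0, -1.0]]
force: [0.6, -0.5, 0.4]
opening: 0.0853
```

Request:
{"method": "drive_tool", "body": {"increments": [[0,0,0,0],[0,0,0,0],[0,0,0,0],[0,0,0,0],[0,0,0,0],[0,0,0,0],[0,0,0,0]], "grip": 1, "newtons": 50}}

```text
time_s: 14.92
ee_pos: [0.5219, 0.2656, 0.0362]
eef_rot: [[-0.624, 0.782, 0.002], [0.782, 0.624, 0.001], [-0.0, 0.002, -1.0]]
force: [-0.4, -0.0, 6.0]
opening: 0.0593
```

Request:
{"method": "drive_tool", "body": {"increments": [[0,0,-5,0],[0,0,-20,0],[0,0,-40,0],[0,0,-45,0],[0,0,-30,0],[0,0,-20,0],[0,0,0,0]]}}

```text
time_s: 15.8
ee_pos: [0.5218, 0.2657, 0.1966]
eef_rot: [[-0.624, 0.781, 0.002], [0.781, 0.624, 0.002], [-0.0, 0.003, -1.0]]
force: [1.4, -0.3, -2.2]
opening: 0.0591
```

```bash
python3 -c "
from go import *
go((.5148,-.0124,.19),head=90-3.6)"
```

```text
t 15.8 p [0.5218 0.2657 0.1966] head 128.61 q7 99 F [ 1.4 -0.3 -2.2] open 0.0591 tilt [0.0024 0.0017]
turn 42.21
shift [-278.    10.5    6.6] n62 4.5
```

Request:
{"method": "drive_tool", "body": {"increments": [[0,0,0,10.5],[0,0,0,10.5],[0,0,0,10.5],[0,0,0,10.7],[-40,1.5,0,0],[-55,2,0,0],[-60,2,0,0],[-55,2,0,0],[-43,2,0,0],[-25,1,0,0]]}}

```text
time_s: 17.05
ee_pos: [0.5133, -0.0155, 0.1939]
eef_rot: [[0.065, 0.998, -0.002], [0.998, -0.065, -0.001], [-0.001, -0.002, -1.0]]
force: [-0.1, 0.7, -1.4]
opening: 0.0591
```

Request:
{"method": "drive_tool", "body": {"increments": [[0,0,0,0],[0,0,0,0]]}}

```text
time_s: 17.3
ee_pos: [0.5139, -0.0119, 0.1943]
eef_rot: [[0.062, 0.998, -0.001], [0.998, -0.062, 0.0], [0.0, -0.001, -1.0]]
force: [-0.5, 0.7, -1.6]
opening: 0.059
```

```bash
python3 - <<'E'
from sil import *
sd=snap('side'); go((.5148,-.0124,.154),head=90-3.6)
print(np.round(sil(sd,(.5143,-.0118),-3.6,range(211,300,4)),1).tolist())
cv2.imwrite('pics/z5.png',cv2.resize(cv2.convertScaleAbs(sd['frame'][195:295,280:390],alpha=1.4),None,fx=6,fy=6,interpolation=cv2.INTER_CUBIC))
E
```

```text
t 17.35 p [ 0.514  -0.0116  0.1945] head 86.49 q7 86 F [-0. -0. -1.] open 0.0594 tilt [-0.001   0.0002]
turn 0.09
shift [-0.7  0.9 40.5] n62 0.6
[[40.4, 244.2, 17.0, 247.2], [42.5, 231.7, -54.9, 244.4], [44.3, 219.2, -55.4, 232.3], [46.5, 206.5, -54.4, 219.9], [46.0, 193.9, -54.6, 207.5], [45.9, 181.2, -53.7, 194.8], [46.0, 168.3, -53.3, 182.0], [46.7, 155.1, -52.7, 169.0], [46.8, 141.8, -50.6, 155.6], [49.9, 128.0, -51.0, 142.4], [49.7, 114.4, -51.5, 129.1], [49.7, 100.7, -52.1, 115.6], [49.5, 86.7, -51.9, 101.8], [49.4, 72.6, -51.6, 87.9], [50.6, 58.1, -52.0, 73.8], [50.1, 43.7, -51.9, 59.5], [50.3, 29.0, -51.0, 44.8], [50.2, 14.1, -50.0, 30.0]]
```

View pics/z5.png

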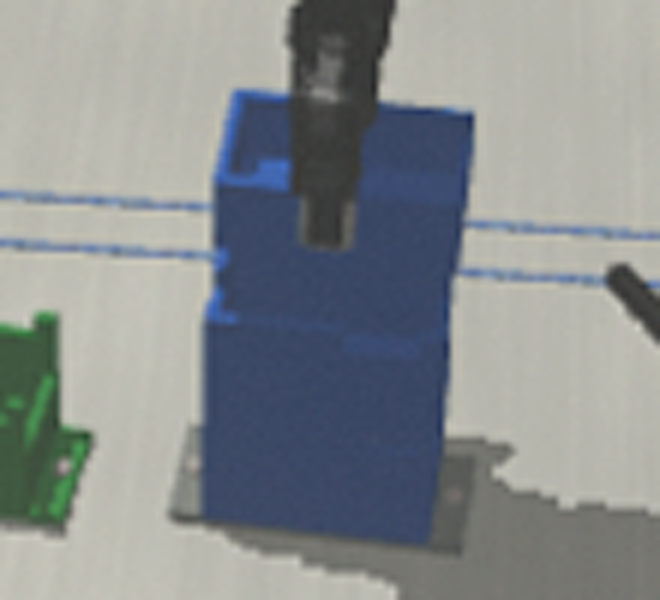

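The tray's low front is on the same side as the bins below. Its centre sits about 3 mm towards the front, so I'll correct that, lower it part-way and measure again.

Request:
{"method": "drive_tool", "body": {"increments": [[-0.7,3.0,0,0],[0,0,8,0],[0,0,8,0],[0,0,6,0],[0,0,4,0],[0,0,0,0],[0,0,0,0]]}}

```text
time_s: 18.23
ee_pos: [0.5173, -0.0137, 0.1693]
eef_rot: [[0.063, 0.998, 0.0], [0.998, -0.063, 0.0], [0.0, 0.0, -1.0]]
force: [0.3, 0.1, -1.9]
opening: 0.059
```

```bash
python3 - <<'E'
from sil import *
sd=snap('side'); go((.5148,-.0124,.154),head=90-3.6)
print(np.round(sil(sd,(.5143,-.0118),-3.6,range(215,280,3)),1).tolist())
E
```

```text
t 18.27 p [ 0.5173 -0.0137  0.1693] head 86.4 q7 87 F [-0.  -0.9 -1.8] open 0.0594 tilt [0.0005 0.0002]
turn 0.0
shift [ 1.1 -2.6 15.3] n62 0.2
[[43.3, 222.4, 20.7, 225.4], [45.1, 212.9, -51.1, 225.6], [46.5, 203.3, -51.6, 216.4], [47.9, 193.7, -52.0, 207.1], [50.5, 183.8, -51.3, 197.6], [49.6, 174.2, -51.3, 188.1], [49.6, 164.5, -51.1, 178.5], [49.0, 154.8, -51.7, 168.8], [48.1, 145.0, -50.4, 158.9], [48.7, 134.9, -50.7, 149.0], [49.9, 124.6, -51.1, 139.1], [49.8, 114.4, -51.5, 129.1], [49.7, 104.1, -52.0, 119.0], [49.6, 93.7, -52.4, 108.8], [49.5, 83.2, -51.4, 98.3], [49.4, 72.6, -51.7, 87.9], [50.2, 61.8, -51.9, 77.3], [50.4, 50.9, -52.1, 66.7], [50.0, 40.1, -51.4, 55.8], [50.3, 29.0, -51.0, 44.8], [50.3, 17.8, -50.4, 33.7]]
```

Aligned: the tray measures 49.6/−51.3 and the middle bin 49.7/−51.3. I'll trim y by 1 mm and lower.

Request:
{"method": "drive_tool", "body": {"increments": [[1.0,0,0,0],[0,0,2,0],[0,0,2,0],[0,0,2,0],[0,0,2,0],[0,0,0,0]]}}

```text
time_s: 19.02
ee_pos: [0.5171, -0.0127, 0.1609]
eef_rot: [[0.063, 0.998, -0.0], [0.998, -0.063, 0.0], [0.0, -0.0, -1.0]]
force: [0.0, 0.3, -0.9]
opening: 0.0591
```

Request:
{"method": "drive_tool", "body": {"increments": [[0,0,1.5,0],[0,0,1.5,0],[0,0,1.5,0],[0,0,0,0]]}}

```text
time_s: 19.52
ee_pos: [0.5172, -0.0127, 0.1565]
eef_rot: [[0.063, 0.998, -0.0], [0.998, -0.063, 0.0], [0.0, -0.0, -1.0]]
force: [0.4, -0.2, -0.8]
opening: 0.0593
```

Free of contact inside the notches. Now the last 2 mm or so.

Request:
{"method": "drive_tool", "body": {"increments": [[0,0,0.8,0],[0,0,0.7,0],[0,0,0.7,0],[0,0,0.5,0],[0,0,0,0]]}}

```text
time_s: 20.15
ee_pos: [0.5173, -0.0127, 0.1543]
eef_rot: [[0.063, 0.998, 0.0], [0.998, -0.063, 0.0], [0.0, 0.0, -1.0]]
force: [-3.0, 0.3, 5.3]
opening: 0.0591
```

The tray touched down at z 0.1543, against 0.1542 predicted, with 5 N of contact. Releasing and retreating.

Request:
{"method": "drive_tool", "body": {"increments": [[0,0,0,0],[0,0,0,0],[0,0,0,0],[0,0,0,0],[0,0,0,0],[0,0,0,0]], "grip": -1}}

```text
time_s: 20.9
ee_pos: [0.5173, -0.0127, 0.1539]
eef_rot: [[0.063, 0.998, 0.0], [0.998, -0.063, 0.0], [0.0, 0.0, -1.0]]
force: [0.3, -0.2, -0.7]
opening: 0.0855
```

Request:
{"method": "drive_tool", "body": {"increments": [[0,0,-10,0],[0,0,-30,0],[0,0,-40,0],[0,0,-40,0],[40,0,-5,0],[60,0,0,0],[60,0,0,0],[60,0,0,0],[50,-20,0,0],[0,0,0,0]]}}

```text
time_s: 22.15
ee_pos: [0.512, 0.2631, 0.2791]
eef_rot: [[0.055, 0.998, -0.001], [0.998, -0.055, 0.001], [0.001, -0.001, -1.0]]
force: [0.5, -0.6, 0.2]
opening: 0.0856
```

```bash
python3 - <<'E'
from sil import *
im=snap('top');sd=snap('side'); print(bot.get_obs()['time_s'],np.round(sil(sd,(.5143,-.0118),-3.6,range(224,280,3)),1).tolist())
z=.006+.156
c=tuple(int(v) for v in proj(im,[[.5143,-.0118,.162]])[0])
try:
  r=fit(im,c,.162,.006,-3.6,20);print(np.round(r[0],4),np.round(r[1:4],4))
except Exception as e: print(e)
a=cv2.convertScaleAbs(sd['frame'][205:300,285:385],alpha=1.5);b=cv2.convertScaleAbs(im['frame'][190:285,240:340],alpha=1.5)
F=frame((.5143,-.0118),-3.6)
a=cv2.resize(a,(400,380),interpolation=cv2.INTER_CUBIC);b=cv2.resize(b,(400,380),interpolation=cv2.INTER_CUBIC)
for I,A,o in((sd,a,(285,205)),(im,b,(240,190))):
  for h in(162,127,72):
    for q in ((proj(I,F([(50,30,h),(50,-30,h),(-50,30,h),(-50,-30,h)]))-o+.5)*4-.5): cv2.circle(A,tuple(int(round(v)) for v in q),2,(0,255,255),-1)
cv2.imwrite('pics/z6.png',np.hstack([a,b]))
cv2.imwrite('pics/top1.png',im['frame'])
# bystanders: changed pixels vs start
d=cv2.absdiff(cv2.imread('pics/top0.png'),im['frame']).max(2)
for n,(x,y) in dict(tape=(243,302),marker=(326,303),carton=(232,168),cards=(340,168),stapler=(473,284),green=(289,187)).items(): print(n,(d[y-18:y+18,x-24:x+24]>40).sum())
E
```

```text
22.25 []
[ 0.5147 -0.0109] [-3.7006  0.1009  0.0594]
tape 0
marker 0
carton 0
cards 0
stapler 0
green 0
```

View pics/z6.png

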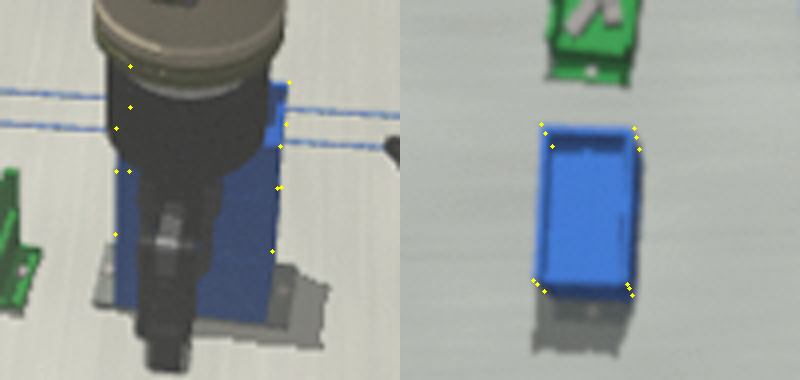

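Request:
{"method": "drive_tool", "body": {"increments": [[36,-34,0,0],[36,-34,0,0],[36,-34,0,0],[36,-34,0,0],[36,-34,0,0],[36,-34,0,0],[36,-34,0,0],[36,-30,0,0],[0,0,0,0]]}}

```text
time_s: 23.38
ee_pos: [0.2627, 0.5639, 0.2788]
eef_rot: [[0.059, 0.998, -0.001], [0.998, -0.059, 0.0], [0.0, -0.001, -1.0]]
force: [0.2, -1.2, -0.6]
opening: 0.0855
```

```bash
python3 - <<'E'
from sil import *
sd=snap('side'); print(bot.get_obs()['time_s'],np.round(sil(sd,(.5143,-.0118),-3.6,range(224,280,3)),1).tolist())
a=cv2.convertScaleAbs(sd['frame'][205:300,285:385],alpha=1.7)
F=frame((.5143,-.0118),-3.6)
a=cv2.resize(a,(600,570),interpolation=cv2.INTER_CUBIC)
for h in(162,127,72):
    for q in ((proj(sd,F([(50,30,h),(50,-30,h),(-50,30,h),(-50,-30,h)]))-(285,205)+.5)*6-.5): cv2.circle(a,tuple(int(round(v)) for v in q),2,(0,255,255),-1)
cv2.imwrite('pics/z7.png',a)
E
```

```text
23.425 [[44.1, 203.6, -27.2, 213.2], [45.5, 194.0, -52.3, 207.2], [48.1, 184.1, -51.9, 197.7], [48.7, 174.4, -52.1, 188.2], [50.3, 164.4, -51.7, 178.5], [48.8, 154.8, -52.3, 168.9], [48.6, 144.9, -50.7, 158.9], [48.7, 134.9, -50.6, 149.0], [49.8, 124.6, -51.0, 139.1], [49.7, 114.4, -51.4, 129.1], [49.6, 104.1, -51.9, 119.0], [49.6, 93.7, -52.3, 108.8], [49.6, 83.2, -51.4, 98.3], [49.4, 72.6, -51.6, 87.9], [50.1, 61.8, -51.8, 77.3], [50.5, 50.9, -52.0, 66.7], [50.0, 40.1, -51.2, 55.8], [50.3, 29.0, -50.8, 44.8], [50.2, 17.8, -50.2, 33.7]]
```

View pics/z7.png

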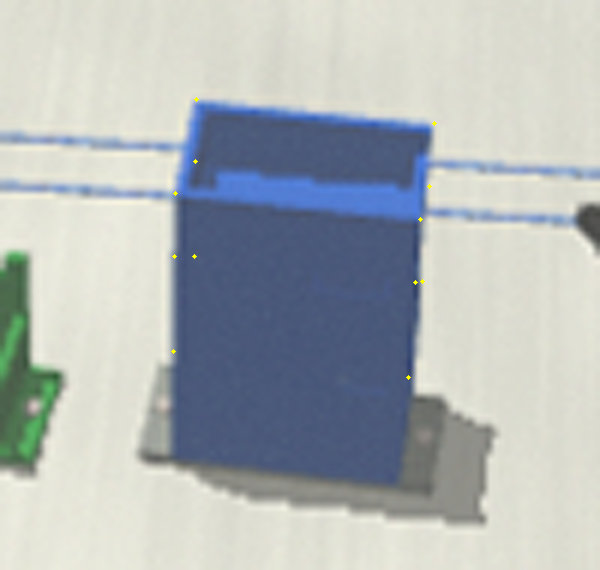

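The side view shows a closed, upright stack. The tray's rim corners, around (195,101), (432,124), (176,192) and (421,219), are at the fully-home height of 162 mm, there are no gaps at the seams, and the low front is to the right. Handing in.

```bash
python3 -c "
from rig import bot
print(bot.job_done())"
```

```text
the job is handed in; nothing more can be done
None
```

I set the middle bin on the bottom bin, then the tray on top. Both low fronts face the same way as the bottom bin's, and I lowered both pieces in small steps. The job was handed in at about 23.4 s with the gripper open and clear of the stack.

**Seating:**
- **Middle bin:** it touched down 63.0 mm above its bench height, as specified.
- **Tray:** it came down at TCP z = 0.1543 m, against 0.1542 m predicted.
- **Final side view:** the rim corners match the fully-home height of 162 mm to about a pixel, the seams look closed, and the walls line up to about 1 mm.

**Bystanders:** the top view, taken just after the tray was released, shows no change at the tape roll, marker, carton, cards, stapler or the green look-alike.

**Disagreements:**
- The middle bin rubbed sideways at about 5 N as it went in. It was then pressed home with about 15 N, and I eased that off before releasing.
- Top-view fits after each placing put the pieces about 0.8 mm off the bottom bin in y, and the middle bin's yaw 0.4° different. Both are within the notch play and my measuring error.

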